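# Slide the standing battery box into its charging dock

## Robot

A 6-joint arm with a two-finger parallel gripper is mounted at the origin on the work surface. World frame = base frame: x ahead of the robot, y to its left, z up, the work surface at z = 0. Lengths are in mm, angles in rad, forces in N, time in s.
With the tool pointing down it reaches from about 400 to 925 mm from the base axis. Payload 12.5 kg.
Tool frame: the origin (TCP) lies on the front face of the gripper's body, between the roots of the fingers; the fingertips stand 78 mm ahead of it and the grasp point (between the pads) lies 59 mm ahead of it (env.nose_length is the distance from the TCP to the fingertips, in mm); z points along the fingers, y is the line along which they close (so a half turn about z gives the same grasp; the last joint's range is limited). The gripper opens to 95 mm and grips with 3 to 60 N. Pads are 20 mm wide; open, the fingers measure 119 mm over their backs; the gripper's body (75 mm by 180 mm) begins 59 mm behind the grasp point.
Start: joints at [1.051, 0.491, 1.559, -0, 1.092, -0.106], TCP at [251.289, 572.269, 292.261] pointing down, gripper open.
Joint ranges: [-3.1, 3.1], [-0.84, 2.19], [0.05, 2.79], [-1.13, 4.28], [0.06, 2.93], [-2.69, 2.69]. Speed limits (rad/s): [2.22, 2.22, 2.79, 3.14, 3.14, 3.14].

## Interface

Orientations are given as [roll, pitch, yaw] about the fixed x, y, z axes, in that order (R = Rz(yaw) Ry(pitch) Rx(roll)).
In Python, from cell import env gives the robot as it stands.
- The arm moves only by the tool jog_arm, never from a script. Its argument "motion" is a list of rows, each a list of 7 numbers: the turn, a rotation vector about the tool's x, y, z in degrees, then the shift along the tool's x, y, z in mm, then the finger opening in mm, from 0 to 95.1. In form: [[wx, wy, wz, x, y, z, hand], ...]. A call has 1 to 10 rows; each row shifts and turns the commanded pose from where the row before left it, along the tool's axes as they then stand; what a row does not reach is not made up. A row lasts 1/8 s, in which the tool goes at most 62.5 mm and 10.7 degrees, less where a joint would pass 70% of its speed; a pose out of reach is approached as far as the arm can. A call is refused whole if a number of a shift passes 62.5 or a number of a turn 10.7, either way. A call with a gripper value outside its range is refused whole. The fingers move at their own pace and stop on an object; the grip force is fixed at half the most. Time passes only in rows, so rows that do not move let the fingers close. It gives the time, the measured TCP pose, the force, the opening and the grip force at its end, in the units of the state.
- env.state(): the state, without advancing time (a new reading comes with each control period).
- env.read_camera(name): name is "scene" or "top"; returns a dict with "color" (384x512x3 uint8, red, green, blue), "z_map" (384x512 float32, mm along the optical axis (not along the pixel's ray), 0 where there is no reading), "camera_matrix" (3x3 intrinsics, pixels), "world_to_cam" (4x4, takes a point from world to camera coordinates). Camera axes: x right, y up, looking along -z (the intrinsics and any distortion apply to the point x, -y, -z); pixel columns grow to the right and rows downward; lengths in mm; the calibration is good to about 2 mm. A picture is of the moment at which its call begins.
- env.job_done(): hands the job in; it is judged then, once.
Trained networks look in the newest picture that a camera, given by its name, has taken for a name from the list of things; names that differ only in an ending like _2 or _b are one class to them, and where a whole thing is asked for, a point or a joint stands for the part that bears it (a point fixed in the world has none). Each returns a list of dicts, best first, with "score" (0 to 1); they miss things now and then, are a little off and sometimes report something else, mostly with a low value. They report only what shows in the picture. A call takes as long as a camera call.
- env.recognise(camera, thing): "location" ([column, row] in pixels, amid what is visible of it).
The state is a dict: "t": time; "joints": joint angles; "qvel": joint speeds; "tau": joint torques, N m; "eef_pos": TCP position; "tcp_rot": TCP orientation; "ft_force": force on the tool from outside, world axes, zero at the start; "moment": the same for the moment, N m; "opening": opening from 0.0 (shut) to 1.0 (fully open); "grip_force": force on a finger pad.
Only numpy, scipy, OpenCV 4.12 (cv2) and the standard library are available. Lean on these libraries where they do the work, as an engineer would, in place of code of your own. Each camera call takes 0.05 s, during which the arm holds its last target. There are 200 camera calls.

## Task

Push the tall standing battery box along the bench into its charging dock until it sits fully home against the dock's back plate. It is heavy and tips easily, so push it low near its base; it must stay standing and must not be lifted. Then press the charge button beside the dock fully down, let it go, and leave the other things on the bench where they stand.

Things in the scene. Friction and masses are not known exactly. Their poses are not given: they have to be found in the camera images.
- battery: The battery box: tall beige upright block, dark band round its foot, thin black carry handle on top. 90 mm along its x, 130 mm along y, 200 mm high (handle to 231 mm). Origin: middle of its underside, z up. Loose, 1.1 to 1.9 kg. It starts before the dock's mouth: 110 to 145 mm short of home along the dock's x, up to 12 mm to one side, turned up to 0.22 rad from the dock.
- push_side (a point): Middle of the box's face away from the dock, 20 mm above the bench; push here towards the dock (6 to 13 N). Pushed below about 35 mm the box slides; above 60 to 85 mm it tips. The box is taller than most fingers are long: a gripper pointing straight down meets its upper part first, so lean the tool until the fingertips lead.
- dock: Fixed aluminium dock, no floor of its own. Origin: on the bench, where the middle of the box's underside lies when fully home; x points into the dock (the way to push, roughly to the robot's left), y towards the robot, z up. Back plate 200 mm wide, 60 mm high, its face at x = 45 mm. Side kerbs 30 mm high, inner faces at y = +-80 mm from x = -20 to 55 mm: 15 mm of play on each side of the box.
- dock_mouth (a point): Middle of the dock's open mouth on the bench, 56 mm before the dock's origin; flared lips, 30 mm high, open here to about 97 mm on either side and lead the box between the kerbs. Same axes as the dock.
- charge_top (a point): Middle of the top face of the round grey charge button, 26 mm across, in a black housing on a grey block 50 x 50 x 30 mm beside the dock's mouth on the side away from the robot (dock frame x = -100, y = -150 mm). Pressed straight down; the point moves with the button.
- charge (a joint): Travel of the charge button: 0 released, 0.006 m fully down; springs back; fully down takes 5 N.
- bottle: Bystander: brown bottle, 60 mm across, 130 mm high; origin under its middle. Stands behind the dock's back plate. Leave it alone.
- tip_box: Bystander: clear box with white lid, 88 x 123 x 63 mm high; origin under its middle. Behind the dock's back plate, nearer the robot. Leave it alone.
- tape: Bystander: white ring (roll), 90 mm across, 24 mm high, lying flat; origin under its middle. Beside the dock, on the side away from the robot. Leave it alone.

How it is judged:
By the outcome, as a careful person would: the job done as asked, in the order asked, and still so for the second after the job is handed in, with the robot touching nothing.
It also fails if it takes over 58 s, if anything falls off the work surface, if the arm or the gripper's body presses on something with over 40 N, if the wrist force passes 120 N, or if a joint passes its speed limit or range.

## Working session

There is one attempt and no reset: what is moved stays moved. The work goes in short steps, Python scripts to look and compute and a tool call to move; the robot and the scene stay as the last step left them, time stands still between calls to the robot, and variables do not carry over. Pictures are saved under pics/ and viewed, at most 10 in all, crops included, and the job is handed in when it is done.

Besides the shell and the picture viewer there is one more tool, called after "Call:" as a command line: name --pt "numbers of a row" for each row, then --argument value for the rest. jog_arm: Moves the arm, as the interface text tells. Its arguments: {"type":"object","properties":{"motion":{"type":"array"}},"required":["motion"]}

```bash
ls; mkdir -p pics; cat > h.py <<'E'
import numpy as np, cv2
from cell import env
from scipy.spatial.transform import Rotation as R
def cloud(d):
    z=d["z_map"].astype(float);K=d["camera_matrix"];h,w=z.shape
    u,v=np.meshgrid(np.arange(w),np.arange(h))
    x=(u-K[0,2])/K[0,0]*z;y=(v-K[1,2])/K[1,1]*z
    P=np.stack([x,-y,-z,np.ones_like(z)],-1)
    W=P@np.linalg.inv(d["world_to_cam"]).T
    W=W[...,:3];W[z==0]=np.nan
    return W
def at(W,c,r,k=2):
    c,r=int(round(c)),int(round(r))
    return np.nanmedian(W[r-k:r+k+1,c-k:c+k+1].reshape(-1,3),0)
E
python3 - <<'E'
from h import *
ims=[]
for n in["scene","top"]:
    d=env.read_camera(n);W=cloud(d);np.savez("/tmp/"+n,W=W,c=d["color"])
    ims.append(d["color"])
    cv2.imwrite(f"pics/{n}0.png",d["color"][...,::-1])
    for t in["battery","dock","charge_top","tape","bottle","tip_box"]:
        for q in env.recognise(n,t)[:1]:
            l=q["location"];print(n,t,round(q["score"],2),np.round(l),np.round(at(W,*l)))
s=env.state();print({k:np.round(v,3) for k,v in s.items()}); print(env.nose_length)
E
```

```text
pics
scene battery 0.58 [211. 131.] [535.  -1. 136.]
scene dock 0.89 [230. 214.] [606.  97.  31.]
scene charge_top 0.66 [162. 195.] [656. -20.  52.]
scene tape 0.6 [186. 263.] [740. 118.  24.]
scene bottle 0.84 [282. 226.] [627. 223.  78.]
scene tip_box 0.55 [368. 203.] [474. 297.  64.]
top battery 0.96 [334. 204.] [485. -33. 200.]
top dock 0.6 [273. 165.] [605.  85.  28.]
top charge_top 0.41 [321. 145.] [649. -26.  50.]
top tape 0.72 [274. 129.] [703.  83.   2.]
top bottle 0.6 [225. 163.] [591. 193.  99.]
top tip_box 0.96 [185. 240.] [422. 281.  63.]
{'t': np.float64(0.7), 'joints': array([ 1.051,  0.491,  1.559, -0.   ,  1.092, -0.106]), 'qvel': array([ 0.002, -0.003,  0.001, -0.001, -0.002, -0.   ]), 'tau': array([-2.0000e-03, -6.1236e+01, -2.5839e+01,  6.9000e-02,  4.5000e-02,
       -0.0000e+00]), 'eef_pos': array([251.312, 572.253, 292.28 ]), 'tcp_rot': array([3.141, 0.   , 2.728]), 'ft_force': array([-0.785, -0.009, -0.794]), 'moment': array([0.028, 0.011, 0.006]), 'grip_force': np.float64(0.0), 'opening': np.float64(0.997)}
77.60000000000001
```

View pics/scene0.png

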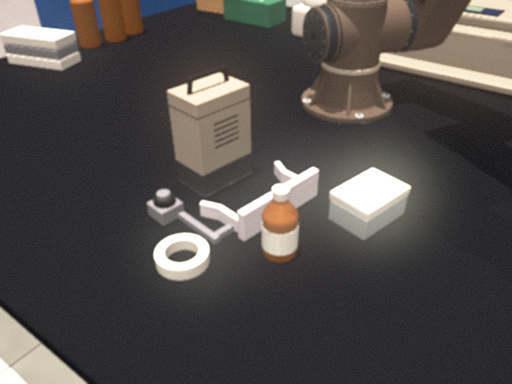

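View pics/top0.png

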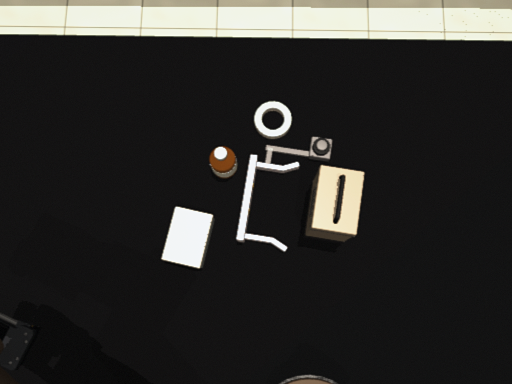

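The pictures show the beige box at (334,204) in top, standing upright before the dock, whose back plate runs about (253,157)–(241,240). The button is at (321,146), the bottle and tip box are behind the plate, and the tape is at (273,120). Next I'll fit the poses.

```bash
cat >> h.py <<'E'
def fit(W,z0,z1,box):
    m=(W[...,2]>z0)&(W[...,2]<z1)&(W[...,0]>box[0])&(W[...,0]<box[1])&(W[...,1]>box[2])&(W[...,1]<box[3])
    p=W[m][:,:2].astype(np.float32)
    c=p.mean(0); r=cv2.minAreaRect(p)
    b=cv2.boxPoints(r); return len(p),r,b
E
python3 - <<'E'
from h import *
for n in["top","scene"]:
    W=np.load(f"/tmp/{n}.npz")["W"]
    for nm,a in dict(batt=(194,207,(350,650,-130,80)),plate=(54,66,(420,680,90,190)),button=(44,60,(600,700,-70,30)),lip=(25,34,(400,720,30,150))).items():
        try:
            k,r,b=fit(W,a[0],a[1],a[2]);print(n,nm,k,np.round(r[0],1),np.round(r[1],1),round(r[2],1),np.round(b).tolist())
        except Exception as e: print(n,nm,e)
    m=(np.abs(W[...,0]-650)<35)&(np.abs(W[...,1]+22)<45)&(W[...,2]>20);p=W[m];print("btnz",np.percentile(p[:,2],[5,50,90,97,100]).round(1), p[p[:,2]>46].mean(0).round(1))
E
```

```text
top batt 2647 [495.5 -42. ] [ 90.3 130.7] 81.4 [[424.0, -77.0], [553.0, -96.0], [567.0, -7.0], [438.0, 12.0]]
top plate 626 [527.1 166.5] [ 60.3 199.9] 81.7 [[424.0, 151.0], [622.0, 122.0], [630.0, 182.0], [433.0, 211.0]]
top button 116 [646.6 -28.9] [30.7 33.4] 17.5 [[627.0, -18.0], [637.0, -49.0], [666.0, -40.0], [656.0, -8.0]]
top lip 525 [564.8  86.1] [104.8 315.1] 85.5 [[404.0, 46.0], [718.0, 21.0], [726.0, 126.0], [412.0, 151.0]]
btnz [24.7 38.7 50.6 53.5 56.5] [649.  -27.6  50.6]
scene batt 1452 [496.  -39.5] [ 91.8 131.3] 81.4 [[424.0, -75.0], [554.0, -95.0], [568.0, -4.0], [438.0, 16.0]]
scene plate 610 [530.9 147.1] [209.5  61.9] 5.6 [[424.0, 168.0], [430.0, 106.0], [638.0, 127.0], [632.0, 188.0]]
scene button 135 [650.1 -24.4] [24.6 30.9] 55.1 [[630.0, -26.0], [656.0, -43.0], [670.0, -23.0], [645.0, -5.0]]
scene lip 624 [566.4  91.8] [113.6 310.6] 83.5 [[406.0, 53.0], [714.0, 18.0], [727.0, 131.0], [419.0, 166.0]]
btnz [22.3 34.1 51.8 53.  54.7] [651.9 -23.4  51.3]
```

```bash
cat > p.py <<'E'
from h import *
P=[]
for n in["top","scene"]:
    W=np.load(f"/tmp/{n}.npz")["W"].reshape(-1,3)
    m=(W[:,2]>52)&(W[:,2]<66)&(W[:,0]>400)&(W[:,0]<660)&(W[:,1]>90)&(W[:,1]<175)
    p=W[m]
    for x in range(420,640,20):
        q=p[(abs(p[:,0]-x)<10)]
        if len(q): print(n,x,len(q),np.percentile(q[:,1],[2,25,50,75,98]).round(1))
    print("xr",p[p[:,1]<165][:,0].min(),p[p[:,1]<165][:,0].max())
    # lower parts
    m=(W[:,2]>25)&(W[:,2]<36)&(W[:,1]>20)&(W[:,1]<125)&(W[:,0]>400)&(W[:,0]<720)
    for y in range(30,130,10):
        q=W[m&(abs(W[:,1]-y)<5)]
        for lo,hi in((400,530),(530,680)):
            s=q[(q[:,0]>lo)&(q[:,0]<hi)]
            if len(s)>3: print("  kerb y",y,len(s),np.percentile(s[:,0],[3,50,97]).round(0))
E
python3 p.py
```

```text
top 420 15 [151.5 153.9 158.  161.7 165. ]
top 440 66 [149.5 152.5 156.4 160.8 165.2]
top 460 65 [145.5 149.9 154.3 158.8 161.3]
top 480 66 [143.6 146.  150.4 154.9 159.3]
top 500 59 [139.6 143.9 148.4 151.  155.4]
top 520 62 [137.5 141.9 144.5 148.9 153.4]
top 540 63 [135.5 137.9 142.4 146.8 149.5]
top 560 58 [131.4 135.8 138.3 142.9 147.3]
top 580 65 [127.8 131.8 136.3 140.8 144.7]
top 600 62 [125.2 129.7 134.2 138.9 173.5]
top 620 38 [123.1 127.6 132.2 134.7 147.7]
xr 424.22315296105114 623.4642437295511
  kerb y 30 22 [601. 608. 613.]
  kerb y 40 23 [598. 605. 610.]
  kerb y 50 5 [407. 412. 414.]
  kerb y 50 23 [595. 601. 607.]
  kerb y 60 24 [405. 411. 418.]
  kerb y 60 21 [593. 599. 605.]
  kerb y 70 32 [409. 418. 425.]
  kerb y 70 22 [593. 599. 605.]
  kerb y 80 23 [417. 423. 432.]
  kerb y 80 22 [595. 601. 678.]
  kerb y 90 22 [423. 430. 434.]
  kerb y 90 27 [596. 602. 624.]
  kerb y 100 26 [425. 431. 437.]
  kerb y 100 20 [599. 604. 610.]
  kerb y 110 20 [427. 432. 436.]
  kerb y 110 21 [599. 604. 610.]
  kerb y 120 21 [427. 434. 439.]
  kerb y 120 21 [602. 606. 613.]
scene 
[... 331 characters left out ...]
7.6 142.1 145.4 148.6]
scene 600 95 [128.6 134.7 140.3 143.2 145. ]
scene 620 81 [126.  131.3 135.7 140.  142.1]
xr 425.1579928897171 624.0539759768533
  kerb y 30 24 [602. 609. 614.]
  kerb y 40 29 [601. 608. 612.]
  kerb y 50 33 [597. 605. 609.]
  kerb y 60 18 [407. 413. 418.]
  kerb y 60 29 [596. 603. 608.]
  kerb y 70 21 [411. 421. 425.]
  kerb y 70 31 [595. 602. 605.]
  kerb y 80 20 [418. 425. 432.]
  kerb y 80 26 [596. 602. 608.]
  kerb y 90 26 [421. 431. 436.]
  kerb y 90 29 [597. 605. 620.]
  kerb y 100 21 [425. 434. 437.]
  kerb y 100 31 [599. 606. 610.]
  kerb y 110 24 [425. 435. 438.]
  kerb y 110 21 [603. 609. 611.]
  kerb y 120 13 [427. 434. 439.]
  kerb y 120 4 [611. 611. 619.]
```

```bash
cat >> h.py <<'E'
X=np.array([.138,.990,0]);X/=np.linalg.norm(X);Z=np.array([0,0,1.]);Y=np.cross(Z,X);H=np.array([518.5,93.5,0])
def rot(a): # a: deg lean from vertical, fingertips leading along dock X
    z=np.sin(np.radians(a))*X-np.cos(np.radians(a))*Z
    y=-Y; return R.from_matrix(np.stack([np.cross(y,z),y,z],1))
def cur():
    s=env.state();return np.array(s["eef_pos"]),R.from_euler("xyz",s["tcp_rot"]),s
def rows(p,r,n,tp,tr,hand=95):
    w=(r.inv()*tr).as_rotvec(degrees=True)/n
    for k in range(n):
        d=r.inv().apply((tp-p)/(n-k)); r2=r*R.from_rotvec(w,degrees=True)
        print([*np.round(w,1).tolist(),*np.round(d).tolist(),hand]); p=p+r.apply(np.round(d)); r=r2
    return p,r
E
python3 - <<'E'
from h import *
p,r,s=cur()
full=(r.inv()*rot(0)).as_rotvec()
p,r=rows(p,r,6,np.array([480,320,430.]),r*R.from_rotvec(full*.38))
print();p,r=rows(p,r,10,np.array([480,-200,430.]),rot(0))
E
```

```text
[0.0, -0.0, 4.7, -52.0, -23.0, -23.0, 95]
[0.0, -0.0, 4.7, -53.0, -19.0, -23.0, 95]
[0.0, -0.0, 4.7, -55.0, -14.0, -23.0, 95]
[0.0, -0.0, 4.7, -56.0, -10.0, -23.0, 95]
[0.0, -0.0, 4.7, -57.0, -5.0, -23.0, 95]
[0.0, -0.0, 4.7, -56.0, -1.0, -23.0, 95]

[0.0, -0.0, 4.6, -41.0, -32.0, 0.0, 95]
[0.0, -0.0, 4.6, -43.0, -29.0, 0.0, 95]
[0.0, -0.0, 4.6, -46.0, -25.0, 0.0, 95]
[0.0, -0.0, 4.6, -47.0, -21.0, 0.0, 95]
[0.0, -0.0, 4.6, -49.0, -18.0, 0.0, 95]
[0.0, -0.0, 4.6, -50.0, -13.0, 0.0, 95]
[0.0, -0.0, 4.6, -51.0, -9.0, 0.0, 95]
[0.0, -0.0, 4.6, -52.0, -5.0, 0.0, 95]
[0.0, -0.0, 4.6, -52.0, -1.0, 0.0, 95]
[0.0, -0.0, 4.6, -53.0, 2.0, 0.0, 95]
```

Call:
jog_arm --pt "0 0 4.7 -52 -23 -23 95" --pt "0 0 4.7 -53 -19 -23 95" --pt "0 0 4.7 -55 -14 -23 95" --pt "0 0 4.7 -56 -10 -23 95" --pt "0 0 4.7 -57 -5 -23 95" --pt "0 0 4.7 -56 -1 -23 95"

```text
t: 1.45
eef_pos: [480.7, 318.8, 431.2]
tcp_rot: [3.141, 0.0, 2.233]
ft_force: [1.1, -0.3, 0.3]
opening: 1.0
grip_force: 0.0
```

Call:
jog_arm --pt "0 0 4.6 -41 -32 0 95" --pt "0 0 4.6 -43 -29 0 95" --pt "0 0 4.6 -46 -25 0 95" --pt "0 0 4.6 -47 -21 0 95" --pt "0 0 4.6 -49 -18 0 95" --pt "0 0 4.6 -50 -13 0 95" --pt "0 0 4.6 -51 -9 0 95" --pt "0 0 4.6 -52 -5 0 95" --pt "0 0 4.6 -52 -1 0 95" --pt "0 0 4.6 -53 2 0 95"

```text
t: 2.7
eef_pos: [479.5, -201.9, 430.4]
tcp_rot: [3.141, 0.0, 1.43]
ft_force: [0.5, -0.0, 0.2]
opening: 1.001
grip_force: 0.0
```

```bash
python3 - <<'E'
from h import *
p,r,s=cur();print(p.round(),np.round(s["joints"],2),s["t"])
tip=H-221*X+4*Y+15*Z
f=lambda a,tip:tip-rot(a).apply([0,0,77.6])
p,r=rows(p,r,5,f(45,tip-60*X+120*Z),rot(45))
print();p,r=rows(p,r,5,f(45,tip),rot(45));print(p)
E
```

```text
[ 480. -202.  430.] [-0.53  0.22  1.6   0.    1.32 -0.38] 2.7
[0.0, 9.0, -0.0, -8.0, -1.0, 48.0, 95]
[0.0, 9.0, -0.0, -15.0, -1.0, 46.0, 95]
[0.0, 9.0, -0.0, -22.0, -1.0, 44.0, 95]
[0.0, 9.0, -0.0, -28.0, -2.0, 39.0, 95]
[0.0, 9.0, -0.0, -35.0, -1.0, 35.0, 95]

[0.0, 0.0, 0.0, -8.0, -0.0, 25.0, 95]
[0.0, 0.0, 0.0, -9.0, -0.0, 26.0, 95]
[0.0, 0.0, 0.0, -8.0, -0.0, 25.0, 95]
[0.0, 0.0, 0.0, -9.0, -0.0, 26.0, 95]
[0.0, 0.0, 0.0, -8.0, -0.0, 25.0, 95]
[ 476.6623463  -179.12140321   70.13943356]
```

Call:
jog_arm --pt "0 9 0 -8 -1 48 95" --pt "0 9 0 -15 -1 46 95" --pt "0 9 0 -22 -1 44 95" --pt "0 9 0 -28 -2 39 95" --pt "0 9 0 -35 -1 35 95" --pt "0 0 0 0 0 0 95"

```text
t: 3.45
eef_pos: [467.7, -237.6, 185.4]
tcp_rot: [-3.131, -0.79, 1.423]
ft_force: [0.7, 0.4, 0.4]
opening: 1.0
grip_force: 0.0
```

```bash
python3 - <<'E'
from h import *
p,r,s=cur();print(p.round(),np.round(s["joints"],2),s["t"],r.as_matrix()[:,2],rot(45).as_matrix()[:,2])
tip=H-221*X+4*Y+15*Z
f=lambda a,tip:tip-rot(a).apply([0,0,77.6])
p,r=rows(p,r,6,f(45,tip),rot(45));print(p)
E
```

```text
[ 468. -238.  185.] [-0.81  0.64  1.81  0.61  1.31 -1.02] 3.45 [ 0.09411016  0.70413951 -0.70379744] [ 0.09762253  0.70033552 -0.70710678]
[-0.0, -0.0, -0.1, -7.0, 0.0, 21.0, 95]
[-0.0, -0.0, -0.1, -7.0, 0.0, 20.0, 95]
[-0.0, -0.0, -0.1, -7.0, 0.0, 21.0, 95]
[-0.0, -0.0, -0.1, -6.0, 0.0, 20.0, 95]
[-0.0, -0.0, -0.1, -7.0, 1.0, 21.0, 95]
[-0.0, -0.0, -0.1, -6.0, 0.0, 20.0, 95]
[ 476.38154015 -179.23587926   70.33217283]
```

Excellent; the pose is reached. I'll descend next.

Call:
jog_arm --pt "0 0 0 -7 0 21 95" --pt "0 0 0 -7 0 20 95" --pt "0 0 0 -7 0 21 95" --pt "0 0 0 -6 0 20 95" --pt "0 0 0 -7 1 21 95" --pt "0 0 0 -6 0 20 95" --pt "0 0 0 0 0 0 95"

```text
t: 4.32
eef_pos: [478.1, -178.2, 74.8]
tcp_rot: [3.141, -0.784, 1.435]
ft_force: [0.5, 0.6, 0.9]
opening: 0.996
grip_force: 0.0
```

```bash
python3 - <<'E'
from h import *
p,r,s=cur();print(p.round(1),np.round(s["joints"],2),s["t"],s["ft_force"])
d=env.read_camera("scene");cv2.imwrite("pics/s1.png",d["color"][...,::-1])
print((p+r.apply([0,0,77.6])).round(1))
E
```

```text
[ 478.1 -178.2   74.8] [-0.72  0.8   1.91  0.74  1.07 -1.17] 4.325 [0.47029654 0.62263311 0.93054845]
[ 485.6 -123.9   19.9]
```

View pics/s1.png

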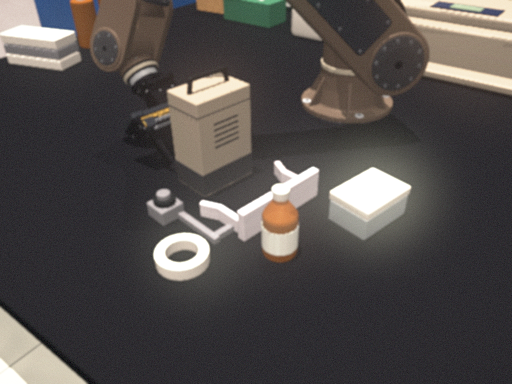

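The gripper is low behind the box at about (150,118) in scene, with nothing touching. Next I lower it slightly and approach.

Call:
jog_arm --pt "0 0 0 -4 0 4 95" --pt "0 0 0 7 0 7 95" --pt "0 0 0 7 0 7 95" --pt "0 0 0 3 0 3 95" --pt "0 0 0 3 0 3 95" --pt "0 0 0 4 0 4 95" --pt "0 0 0 4 0 4 95" --pt "0 0 0 4 0 4 95" --pt "0 0 0 0 0 0 95"

```text
t: 5.5
eef_pos: [484.5, -134.8, 68.6]
tcp_rot: [3.139, -0.783, 1.433]
ft_force: [0.5, -6.6, 0.1]
opening: 1.002
grip_force: 2.9
```

```bash
cat >> h.py <<'E'
def batt(n="top",tol=9):
    W=cloud(env.read_camera(n));k,r,b=fit(W,194,207,(350,650,-130,170))
    c=np.array(r[0]);e=b[1]-b[0] if np.linalg.norm(b[1]-b[0])>np.linalg.norm(b[2]-b[1]) else b[2]-b[1]
    e=e*np.sign(e[0]);a=np.degrees(np.arctan2(e[1],e[0])); da=np.degrees(np.arctan2(-Y[1],-Y[0]))
    d=c-H[:2];print(n,k,"dock xy",(d@X[:2]).round(1),(d@Y[:2]).round(1),"yaw",round(a-da,1),np.round(r[1]))
E
python3 - <<'E'
from h import *
p,r,s=cur();t=p+r.apply([0,0,77.6])-H;print(p.round(1),"tip",(t@X).round(1),(t@Y).round(1),t[2].round(1),s["ft_force"],s["t"])
batt();batt("scene")
E
```

```text
[ 484.5 -134.8   68.6] tip -176.1 2.0 13.6 [ 0.4988718  -6.63841618  0.10158349] 5.5
top 2265 dock xy -123.9 4.0 yaw -0.1 [ 90. 130.]
scene 1489 dock xy -121.7 3.7 yaw -0.2 [ 92. 131.]
```

Call:
jog_arm --pt "0 0 0 4 0 4 95" --pt "0 0 0 4 0 4 95" --pt "0 0 0 4 0 4 95" --pt "0 0 0 4 0 4 95" --pt "0 0 0 4 0 4 95" --pt "0 0 0 4 0 4 95" --pt "0 0 0 4 0 4 95" --pt "0 0 0 4 0 4 95" --pt "0 0 0 4 0 4 95" --pt "0 0 0 4 0 4 95"

```text
t: 6.85
eef_pos: [492.4, -79.2, 68.6]
tcp_rot: [3.139, -0.783, 1.433]
ft_force: [-2.0, -10.0, 3.2]
opening: 0.997
grip_force: 5.5
```

```bash
cat > q.py <<'E'
from h import *
p,r,s=cur();t=p+r.apply([0,0,77.6])-H;print(p.round(1),"tip",(t@X).round(1),(t@Y).round(1),t[2].round(1),s["ft_force"].round(1) if hasattr(s["ft_force"],"round") else s["ft_force"],s["t"])
batt();batt("scene")
E
python3 q.py
```

```text
[492.4 -79.2  68.6] tip -119.9 1.9 13.6 [ -2.  -10.    3.2] 6.85
top 2335 dock xy -67.8 3.5 yaw -0.1 [ 90. 131.]
scene 1618 dock xy -64.0 3.5 yaw -0.0 [ 92. 131.]
```

Call:
jog_arm --pt "0 0 0 4 0 4 95" --pt "0 0 0 4 0 4 95" --pt "0 0 0 4 0 4 95" --pt "0 0 0 4 0 4 95" --pt "0 0 0 4 0 4 95" --pt "0 0 0 4 0 4 95" --pt "0 0 0 4 0 4 95" --pt "0 0 0 4 0 4 95" --pt "0 0 0 4 0 4 95" --pt "0 0 0 2 0 2 95"

```text
t: 8.2
eef_pos: [499.7, -25.8, 68.6]
tcp_rot: [3.139, -0.783, 1.433]
ft_force: [-1.3, -10.9, 2.4]
opening: 0.999
grip_force: 5.5
```

```bash
python3 q.py
```

```text
[499.7 -25.8  68.6] tip -66.0 2.0 13.6 [ -1.3 -10.9   2.4] 8.2
top 2224 dock xy -13.9 3.8 yaw -0.1 [ 90. 130.]
scene 2194 dock xy -97.2 7.2 yaw 89.4 [266. 136.]
```

Call:
jog_arm --pt "0 0 0 2 0 2 95" --pt "0 0 0 2 0 2 95" --pt "0 0 0 2 0 2 95" --pt "0 0 0 1 0 1 95" --pt "0 0 0 1 0 1 95"

```text
t: 8.93
eef_pos: [501.3, -14.7, 68.5]
tcp_rot: [3.139, -0.783, 1.433]
ft_force: [-1.4, -11.2, 2.6]
opening: 1.0
grip_force: 5.5
```

Call:
jog_arm --pt "0 0 0 1 0 1 95"

```text
t: 9.05
eef_pos: [501.5, -13.4, 68.5]
tcp_rot: [3.139, -0.783, 1.433]
ft_force: [-3.8, -16.8, 4.6]
opening: 0.998
grip_force: 8.9
```

Call:
jog_arm --pt "0 0 0 1 0 1 95"

```text
t: 9.18
eef_pos: [501.6, -12.8, 68.5]
tcp_rot: [3.138, -0.781, 1.434]
ft_force: [-9.6, -30.1, 10.6]
opening: 1.0
grip_force: 15.5
```

```bash
python3 q.py|head -2
```

```text
[501.6 -12.8  68.5] tip -53.0 1.8 13.4 [ -9.6 -30.1  10.6] 9.175
top 2089 dock xy 0.8 3.9 yaw -0.2 [ 85. 130.]
```

Force rose to 30 N as the box met the plate, so it is home. I'll back off and go to above the button.

```bash
python3 - <<'E'
from h import *
p,r,s=cur()
p2=p-75*X
p,r=rows(p,r,5,p2,rot(45))
print();p,r=rows(p,r,7,np.array([560,-150,330.]),rot(0))
T=rot(0)*R.from_euler("z",90,degrees=True);T2=rot(0)*R.from_euler("z",-90,degrees=True)
print(T.as_matrix()[:,1])
print();p,r=rows(p,r,10,np.array([650.5,-26,200.]),T,0)
E
```

```text
[0.0, 0.0, 0.0, -11.0, 0.0, -11.0, 95]
[0.0, 0.0, 0.0, -11.0, 0.0, -10.0, 95]
[0.0, 0.0, 0.0, -10.0, 0.0, -11.0, 95]
[0.0, 0.0, 0.0, -11.0, 0.0, -10.0, 95]
[0.0, 0.0, 0.0, -10.0, 0.0, -11.0, 95]

[0.0, -6.4, -0.0, 21.0, 11.0, -32.0, 95]
[0.0, -6.4, -0.0, 17.0, 11.0, -34.0, 95]
[0.0, -6.4, -0.0, 14.0, 11.0, -36.0, 95]
[0.0, -6.4, -0.0, 9.0, 11.0, -37.0, 95]
[0.0, -6.4, -0.0, 5.0, 11.0, -37.0, 95]
[0.0, -6.4, -0.0, 1.0, 11.0, -38.0, 95]
[0.0, -6.4, -0.0, -3.0, 11.0, -38.0, 95]
[-0.1380591  -0.99042399 -0.        ]

[-0.0, -0.0, 9.0, 14.0, 7.0, 13.0, 0]
[-0.0, -0.0, 9.0, 14.0, 5.0, 13.0, 0]
[-0.0, -0.0, 9.0, 15.0, 3.0, 13.0, 0]
[-0.0, -0.0, 9.0, 15.0, 0.0, 13.0, 0]
[-0.0, -0.0, 9.0, 15.0, -2.0, 13.0, 0]
[-0.0, -0.0, 9.0, 15.0, -5.0, 13.0, 0]
[-0.0, -0.0, 9.0, 14.0, -7.0, 13.0, 0]
[-0.0, -0.0, 9.0, 13.0, -9.0, 13.0, 0]
[-0.0, -0.0, 9.0, 11.0, -10.0, 13.0, 0]
[-0.0, -0.0, 9.0, 10.0, -12.0, 13.0, 0]
```

Call:
jog_arm --pt "0 0 0 -11 0 -11 95" --pt "0 0 0 -11 0 -10 95" --pt "0 0 0 -10 0 -11 95" --pt "0 0 0 -11 0 -10 95" --pt "0 0 0 -10 0 -11 95"

```text
t: 9.9
eef_pos: [490.6, -86.1, 68.4]
tcp_rot: [-3.141, -0.786, 1.432]
ft_force: [0.3, 0.6, -0.2]
opening: 0.997
grip_force: 0.0
```

Call:
jog_arm --pt "0 -6.4 0 21 11 -32 95" --pt "0 -6.4 0 17 11 -34 95" --pt "0 -6.4 0 14 11 -36 95" --pt "0 -6.4 0 9 11 -37 95" --pt "0 -6.4 0 5 11 -37 95" --pt "0 -6.4 0 1 11 -38 95" --pt "0 -6.4 0 -3 11 -38 95"

```text
t: 10.78
eef_pos: [559.6, -149.7, 331.2]
tcp_rot: [3.141, 0.001, 1.431]
ft_force: [0.3, -0.0, 0.5]
opening: 1.0
grip_force: 0.0
```

```bash
python3 - <<'E'
from h import *
p,r,s=cur();print(p.round(1),np.round(s["joints"],2),s["t"])
batt();batt("scene")
d=env.read_camera("scene");cv2.imwrite("pics/s2.png",d["color"][...,::-1])
for n in["top","scene"]:
    W=cloud(env.read_camera(n))
    m=(np.abs(W[...,0]-650)<35)&(np.abs(W[...,1]+24)<35)&(W[...,2]>46)&(W[...,2]<70);q=W[m]
    print(n,len(q),q.mean(0).round(1) if len(q) else 0)
    for l in env.recognise(n,"charge_top")[:1]: print(l,at(W,*l["location"],1))
E
```

```text
[ 559.6 -149.7  331.2] [-0.38  0.39  1.62 -0.    1.13 -0.24] 10.775
top 2613 dock xy -1.7 3.7 yaw -0.2 [ 90. 131.]
scene 1806 dock xy 0.8 3.6 yaw -0.3 [ 92. 130.]
top 94 [649.4 -28.3  51. ]
scene 118 [651.9 -23.3  51.4]
```

View pics/s2.png

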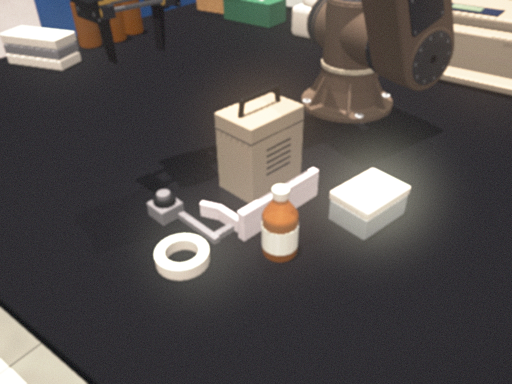

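The box stands flush with the plate at (262,150), and the button is clear at (164,196).

Call:
jog_arm --pt "0 0 9 14 7 13 0" --pt "0 0 9 14 5 13 0" --pt "0 0 9 15 3 13 0" --pt "0 0 9 15 0 13 0" --pt "0 0 9 15 -2 13 0" --pt "0 0 9 15 -5 13 0" --pt "0 0 9 14 -7 13 0" --pt "0 0 9 13 -9 13 0" --pt "0 0 9 11 -10 13 0" --pt "0 0 9 10 -12 13 0"

```text
t: 12.38
eef_pos: [650.2, -24.2, 198.4]
tcp_rot: [-3.138, 0.002, -0.144]
ft_force: [-0.1, -0.6, 1.1]
opening: 0.025
grip_force: 0.0
```

```bash
python3 - <<'E'
from h import *
p,r,s=cur();print(p.round(1),np.round(s["joints"],2),s["t"],s["opening"])
print(r.inv().apply(np.array([651,-26,131])-p).round(1))
E
```

```text
[650.2 -24.2 198.4] [-0.14  0.63  1.58  0.    0.93  1.57] 12.375 0.024639496377179593
[ 1.2  1.9 67.4]
```

Call:
jog_arm --pt "0 0 0 1 1 20 0" --pt "0 0 0 0 1 20 0" --pt "0 0 0 0 0 15 0" --pt "0 0 0 0 0 8 0" --pt "0 0 0 0 0 0 0"

```text
t: 13.0
eef_pos: [651.1, -26.3, 136.6]
tcp_rot: [-3.138, 0.001, -0.138]
ft_force: [-0.2, 0.5, 0.4]
opening: 0.001
grip_force: 0.0
```

Call:
jog_arm --pt "0 0 0 0 0 2 0" --pt "0 0 0 0 0 2 0" --pt "0 0 0 0 0 2 0"

```text
t: 13.38
eef_pos: [651.3, -26.1, 131.2]
tcp_rot: [-3.138, -0.001, -0.138]
ft_force: [-0.0, 0.0, 0.0]
opening: 0.005
grip_force: 0.0
```

Call:
jog_arm --pt "0 0 0 0 0 2 0" --pt "0 0 0 0 0 0 0"

```text
t: 13.62
eef_pos: [651.3, -26.1, 129.1]
tcp_rot: [-3.138, -0.0, -0.138]
ft_force: [-1.5, 0.6, 1.9]
opening: 0.003
grip_force: 0.9
```

Call:
jog_arm --pt "0 0 0 0 0 1 0" --pt "0 0 0 0 0 1 0" --pt "0 0 0 0 0 1 0" --pt "0 0 0 0 0 0 0"

```text
t: 14.12
eef_pos: [651.3, -26.1, 126.1]
tcp_rot: [-3.138, -0.0, -0.138]
ft_force: [-0.7, -0.5, 3.2]
opening: 0.008
grip_force: 1.8
```

Call:
jog_arm --pt "0 0 0 0 0 1 0" --pt "0 0 0 0 0 1 0" --pt "0 0 0 0 0 0 0"

```text
t: 14.5
eef_pos: [651.3, -26.1, 124.1]
tcp_rot: [-3.138, -0.0, -0.138]
ft_force: [-0.1, 1.2, 4.8]
opening: 0.004
grip_force: 2.4
```

Call:
jog_arm --pt "0 0 0 0 0 1 0" --pt "0 0 0 0 0 0 0"

```text
t: 14.75
eef_pos: [651.3, -26.1, 123.8]
tcp_rot: [-3.138, -0.001, -0.138]
ft_force: [-2.5, 0.7, 11.9]
opening: 0.003
grip_force: 5.7
```

The button bottomed: about 6 mm of travel, then a stiff stop. A final nudge, then release and retreat.

Call:
jog_arm --pt "0 0 0 0 0 1 0" --pt "0 0 0 0 0 0 0" --pt "0 0 0 0 0 0 0"

```text
t: 15.12
eef_pos: [651.3, -26.1, 123.7]
tcp_rot: [-3.138, -0.001, -0.138]
ft_force: [-4.8, 0.4, 19.6]
opening: 0.006
grip_force: 9.6
```

Call:
jog_arm --pt "0 0 0 0 0 -5 0" --pt "0 0 0 0 0 -10 0" --pt "0 0 0 0 0 -25 0" --pt "0 0 0 0 0 -40 0" --pt "0 0 0 0 0 -50 0" --pt "0 0 0 0 0 -50 0" --pt "0 0 0 0 0 0 0" --pt "0 0 0 0 0 0 0"

```text
t: 16.12
eef_pos: [650.7, -26.7, 301.4]
tcp_rot: [-3.138, 0.001, -0.138]
ft_force: [-0.6, 0.1, -0.3]
opening: 0.005
grip_force: 0.0
```

```bash
python3 - <<'E'
from h import *
batt();batt("scene")
W=cloud(env.read_camera("scene"))
m=(np.abs(W[...,0]-650)<35)&(np.abs(W[...,1]+24)<35)&(W[...,2]>44)&(W[...,2]<70);q=W[m];print(q.mean(0),np.percentile(q[:,2],95))
for n in["scene","top"]:
  d=env.read_camera(n);W=cloud(d);cv2.imwrite("pics/"+n+"3.png",d["color"][...,::-1])
  for t in["tape","bottle","tip_box"]:
    for l in env.recognise(n,t)[:1]: print(n,t,np.round(l["location"]))
E
```

```text
top 2617 dock xy -1.7 4.1 yaw -0.2 [ 90. 130.]
scene 1802 dock xy 0.9 3.7 yaw 0.2 [ 92. 131.]
[652.24161219 -23.09767221  50.32142937] 53.16255538863994
scene tape [182. 260.]
scene bottle [279. 225.]
scene tip_box [368. 203.]
top tape [265. 126.]
top bottle [222. 164.]
top tip_box [190. 216.]
```

View pics/scene3.png

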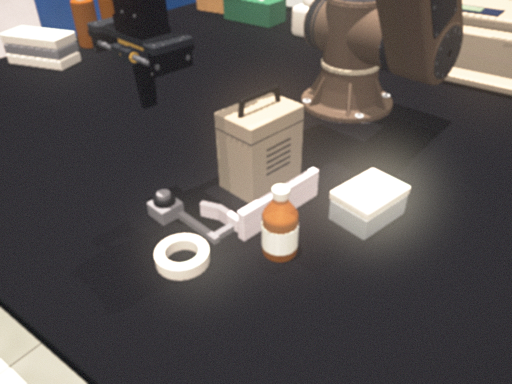

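The box is upright against the plate at (262,150), the button at (164,197) has sprung back, and the bystanders are unmoved.

```bash
python3 -c "
from cell import env
print(env.job_done())"
```

```text
the job is handed in; nothing more can be done
None
```

The battery box is standing fully home against the dock's back plate. The charge button was then pressed to its stop and released, the bottle, tip box and tape show no sign of having moved, and the job is handed in after about 16 s of robot time.

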